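File the light sensors and hold the lamp shutter half open

TASK

Push the two loose upright light sensors along the bench, one at a time and without lifting or tipping them, into the lane between the steel guide rails behind the one already there, until all three stand in single file, closed up against the blue end stop. Then push the orange tab of the lamp's sprung shutter to half travel (its blue pointer at the red middle mark), never letting it go nearly fully open, and finish while still holding it there against its spring: do not let go. Leave everything else on the bench where it is.

Things in the scene. Friction and masses are not known exactly. Their poses are not given: they have to be found in the camera images.
- rig: Fixed exposure rig, place and yaw vary; origin on the bench on the lane's centre line. The lane runs along rig -y over the bare bench: two steel rails 8 mm thick, 16 mm high, 46 mm apart inside, parallel from the blue stop (24 mm high) to rig y = -18 mm, then flaring. Grey lamp housing, 60 mm high, at rig x = 70 to 140, y = -140 to 30 mm.
- lane_stop (a point): Point on the bench at the middle of the blue end stop's face: the inner end of the lane (rig 0, -130, 0 mm). Closed up against it, the three sensors' centres lie 21, 63 and 105 mm from its face.
- lane_mouth (a point): Point on the bench on the lane's centre line at the outer end of the flared mouth, about 84 mm wide there (rig 0, +17, 0 mm).
- sensor_0: Light sensor already in the lane, at the stop or up to 25 mm short of it: the same as the other two. Black upright cylinder 42 mm in diameter, 50 mm high in all (the top 6 mm is a narrower white disc), amber band, about 0.11 to 0.22 kg; origin at the centre of its underside, z up.
- sensor_1: Loose upright light sensor standing outside the lane mouth, 42 mm diameter, 50 mm high, as sensor_0; origin at the centre of its underside. Either of sensor_1 and sensor_2 may be the nearer to the lane; their order in the lane is free.
- sensor_2: Loose upright light sensor, identical to sensor_1.
- shutter (a joint): Travel of the sprung shutter in m: 0 shut (where its spring holds it), 0.060 fully open, 0.030 half. It slides horizontally along rig +y (out towards the lane's mouth end). The spring pushes back with about 5 N when shut, 10 N at half, 14 N fully open, and shuts it if let go.
- tab (a point): Centre of the top edge of the shutter's orange upright tab, 102 mm above the bench; moves with it. Tab 30 mm wide along rig x, 10 mm thick along rig y, 39 mm proud of the dark shutter plate (plate top 63 mm above the bench). Push its rig -y face towards rig +y, or pinch it across its thickness. A blue pointer beside it shows the travel on the scale.
- half_mark (a point): The red middle mark on the white scale on top of the lamp housing; at half travel the tab is level with it along rig y. Black marks 30 mm either side show shut and fully open.
- cover: Bystander: blue enamel instrument cover, round, 104 mm across, 80 mm high; origin at underside centre.
- fitting: Bystander: upright copper capillary fitting, 28 mm across, 56 mm high; origin at underside centre.
- screwdriver: Bystander: brass adjusting screwdriver, about 150 mm long, lying on the bench.
- weight: Bystander: brass knobbed weight, 40 mm across, 57 mm high; origin at underside centre.
- clip_post: Bystander, fixed: upright post with a steel spring clip pinching a chrome gauge bezel, 126 mm high, 68 mm wide; origin at the centre of its foot.

How it is judged (in metres and radians):
On the way, in this order (a step that is already met when the one before it is completed fails the run):
1. one loose sensor is in the lane while the other still stands outside (((y of sensor_1 in the frame of rig below -0.03 m and x of sensor_1 in the frame of rig between -0.008 and 0.008 m and y of sensor_2 in the frame of rig above 0.02 m) or (y of sensor_2 in the frame of rig below -0.03 m and x of sensor_2 in the frame of rig between -0.008 and 0.008 m and y of sensor_1 in the frame of rig above 0.02 m))), for 0.2 s.
2. all three sensors stand in single file, closed up against the stop (y of each of sensor_0, sensor_1, sensor_2 in the frame of rig below -0.015 m and x of sensor_0 in the frame of rig between -0.008 and 0.008 m and x of sensor_1 in the frame of rig between -0.008 and 0.008 m and x of sensor_2 in the frame of rig between -0.008 and 0.008 m and angle between each of sensor_0, sensor_1, sensor_2's own z axis and vertical below 0.15 rad), for 0.2 s.
3. the shutter is held at half travel by the fingers (value of joint shutter between 0.024 and 0.036 m and contact force between the fingers and shutter above 3 N), for 0.5 s.
At the end, for the whole second after the job is handed in: All three sensors stand upright and still in the lane, within 8 mm of its centre line, every centre within 115 mm of the stop face (closed up, the last is at 105 mm); the shutter is at 24 to 36 mm of its 60 mm travel, still, and the fingers press it with more than 3 N (all of step 2 and all of step 3 and velocity of joint shutter between -0.01 and 0.01 m/s and linear speed of each of sensor_0, sensor_1, sensor_2 below 0.02 m/s); the arm keeps its last pose, push and grip.
It fails at once if a sensor is tipped (over 0.35 rad) (angle between any of sensor_0, sensor_1, sensor_2's own z axis and vertical above 0.35 rad).
It fails at once if a sensor is lifted off the bench (over 15 mm) (height (world z) of any of sensor_0, sensor_1, sensor_2 above 0.015 m).
It fails at once if the shutter goes nearly fully open (over 52 of 60 mm) (value of joint shutter above 0.052 m).
It fails at once if a bystander is moved (over 30 mm) (distance of any of cover, fitting, screwdriver, weight from where it was at the start of the episode above 0.03 m).
It also fails if it takes over 72 s, if anything falls off the work surface, if the arm or the gripper's body presses on something with over 40 N, if the wrist force passes 120 N, or if a joint passes its speed limit or range.

ROBOT

A 6-joint arm with a two-finger parallel gripper is mounted at the origin on the work surface. World frame = base frame: x ahead of the robot, y to its left, z up, the work surface at z = 0. Lengths are in mm, angles in degrees, forces in N, time in s.
With the tool pointing down it reaches from about 200 to 875 mm from the base axis. Payload 3.4 kg.
Tool frame: the origin (TCP) lies on the centre line of the jaws, within the pads' length; the fingertips stand 14 mm ahead of it and the grasp point (between the pads) lies 5 mm behind it (robot.nose_length is the distance from the TCP to the fingertips, in mm); z points along the fingers, y is the line along which they close (so a half turn about z gives the same grasp; the last joint's range is limited). The gripper opens to 94 mm and grips with 3 to 60 N. Pads are 16 mm wide; open, the fingers measure 119 mm over their backs; the gripper's body (75 mm by 177 mm) begins 78 mm behind the grasp point.
Start: joints at [66.75, 15.808, 86.224, -0, 77.962, -6.933], TCP at [161.572, 551.868, 219.493] pointing down, gripper open.
Joint ranges: [-165.64, 165.64], [-43.16, 119.46], [12.63, 154.43], [-67.54, 247.53], [6.08, 155.33], [-154.97, 154.97]. Speed limits (degrees/s): [147.25, 147.25, 180, 180, 180, 180].

INTERFACE

Orientations are given as a 3x3 rotation matrix whose columns are the frame's x, y, z axes.
In Python, from bench import robot gives the robot as it stands.
- The arm moves only by the tool apply_moves, never from a script. Its argument "targets" is a list that holds one entry, the list of rows, each a list of 6 numbers: the shift along the tool's x, y, z in m, then the turn, a rotation vector about the tool's x, y, z in rad. A call has 1 to 10 rows; each row is the pose to reach, as a shift and turn from the pose commanded when the call began, along the tool's axes at that moment; what a row does not reach only later rows make up. A row lasts 1/12 s, in which the tool goes at most 41.7 mm and 7.16 degrees, less where a joint would pass 70% of its speed; a pose out of reach is approached as far as the arm can. A call with a gripper value outside its range is refused whole. "gripper" is the finger opening in m, from 0 to 0.094, set as the call begins (left out, the last holds). The fingers move at their own pace and stop on an object; "squeeze" is the grip in N (left out, the last holds). Time passes only in rows, so rows that repeat a pose let the fingers close. It gives the time, the measured TCP pose, the force, the opening and the grip force at its end, in the units of the state.
- robot.observe(): the state, without advancing time (a new reading comes with each control period).
- robot.grab_frame(name): name is "scene" or "top" or "wrist"; returns the picture (384x512x3 uint8, blue, green, red); there is no depth.
- robot.get_calibration(name): a dict with "fx", "fy", "cx", "cy" (pixels), "T" (4x4, takes a point from camera to world coordinates). Camera axes: x right, y up, looking along -z (the intrinsics and any distortion apply to the point x, -y, -z); pixel columns grow to the right and rows downward; lengths in mm; the calibration is good to about 2 mm. The wrist camera is an equidistant fisheye: a pixel r from the principal point sees the ray r / f radians off the axis. A picture is of the moment at which its call begins: read the wrist's pose just before it. get_calibration takes no time and is no camera call; for the wrist camera it gives the pose at the moment of the call.
- robot.finish_job(): hands the job in; it is judged then, once.
The state is a dict: "clock": time; "joint_positions": joint angles; "qd": joint speeds; "joint_torque": joint torques, N m; "tcp_pos": TCP position; "orientation": TCP orientation; "force": force on the tool from outside, world axes, zero at the start; "moment": the same for the moment, N m; "finger_gap": finger opening in mm; "grasp_force": force on a finger pad.
Only numpy, scipy, OpenCV 4.12 (cv2) and the standard library are available. Lean on these libraries where they do the work, as an engineer would, in place of code of your own. Each camera call takes 0.05 s, during which the arm holds its last target. There are 200 camera calls.

## Working session

There is one attempt and no reset: what is moved stays moved. The work goes in short steps, Python scripts to look and compute and a tool call to move; the robot and the scene stay as the last step left them, time stands still between calls to the robot, and variables do not carry over. Pictures are saved under pics/ and viewed, at most 10 in all, crops included, and the job is handed in when it is done.

Besides the shell and the picture viewer there is one more tool, called after "Call:" in YAML: its name, and indented under it one key for each argument. apply_moves: Moves the arm, as the interface text tells. Its arguments: {"type":"object","properties":{"targets":{"type":"array"},"gripper":{"type":"number"},"squeeze":{"type":"number"}},"required":["targets"]}

```bash
ls; mkdir -p pics
python3 - <<'E'
from bench import robot
import cv2,numpy as np
s=robot.observe();print(s)
for n in("top","scene"):
    f=robot.grab_frame(n);cv2.imwrite(f"pics/{n}0.png",f);c=robot.get_calibration(n);print(n,{k:np.round(v,3).tolist() if not isinstance(v,str) else v for k,v in c.items()})
E
```

```text
pics
{'clock': 0.0, 'joint_positions': array([ 6.67484984e+01,  1.58461061e+01,  8.62925496e+01,  3.69064080e-04,
        7.79620780e+01, -6.93345813e+00]), 'qd': array([ 0.04345415,  0.0328934 , -0.00546872, -0.10044837,  0.00989809,
        0.11079266]), 'joint_torque': array([-3.08654984e-03, -4.04570782e+01, -2.37226743e+01,  6.96693035e-02,
        3.42911971e-02, -1.05143404e-04]), 'tcp_pos': array([161.35669465, 551.34623191, 218.63838587]), 'orientation': array([[-9.59716402e-01,  2.80969640e-01, -6.99842446e-04],
       [ 2.80970426e-01,  9.59715071e-01, -1.61285164e-03],
       [ 2.18487000e-04, -1.74451520e-03, -9.99998454e-01]]), 'force': array([ 0.34291395, -0.89257234, -0.10636367]), 'moment': array([-0.00180483,  0.01330551, -0.01304008]), 'grasp_force': 0.0, 'finger_gap': 93.55584410042776}
top {'fx': 394.992, 'fy': 394.992, 'cx': 260.146, 'cy': 190.399, 'T': [[0.01, 0.992, -0.123, 455.656], [-1.0, 0.01, -0.004, 10.881], [-0.003, 0.123, 0.992, 1272.367], [0.0, 0.0, 0.0, 1.0]]}
scene {'fx': 354.65, 'fy': 354.65, 'cx': 254.131, 'cy': 189.618, 'T': [[0.22, -0.603, 0.767, 1324.127], [0.975, 0.122, -0.184, -142.61], [0.017, 0.789, 0.614, 675.302], [0.0, 0.0, 0.0, 1.0]]}
```

View pics/top0.png

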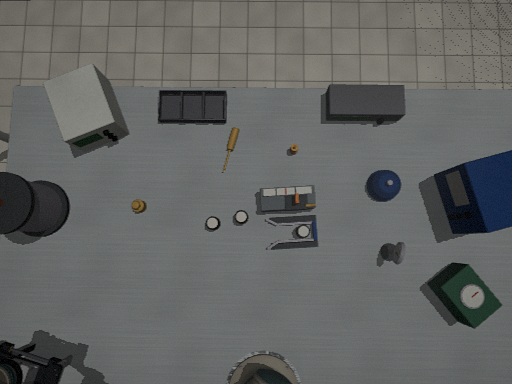

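View pics/scene0.png

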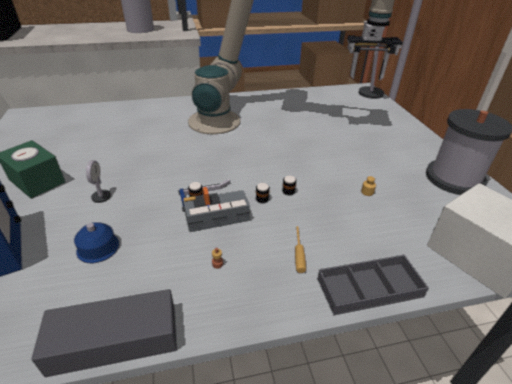

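The top view shows the rig at about (290,215), lane opening left, with sensor_0 at (303,231) and the loose sensors at (241,217) and (213,223). I'll enlarge it.

```bash
cat > h.py <<'E'
from bench import robot
import cv2,numpy as np
def ray(n,u,v,z):
    c=robot.get_calibration(n);T=np.array(c["T"])
    d=T[:3,:3]@np.array([(u-c["cx"])/c["fx"],-(v-c["cy"])/c["fy"],-1])
    o=T[:3,3];return o+d*(z-o[2])/d[2]
def proj(n,p):
    c=robot.get_calibration(n);T=np.array(c["T"]);q=T[:3,:3].T@(np.array(p)-T[:3,3])
    return c["cx"]+c["fx"]*q[0]/-q[2],c["cy"]-c["fy"]*q[1]/-q[2]
E
python3 - <<'E'
import cv2
f=cv2.imread("pics/top0.png")[170:260,200:330]
cv2.imwrite("pics/crop1.png",cv2.resize(f,None,fx=6,fy=6,interpolation=cv2.INTER_CUBIC))
E
```

```text
(no output)
```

View pics/crop1.png

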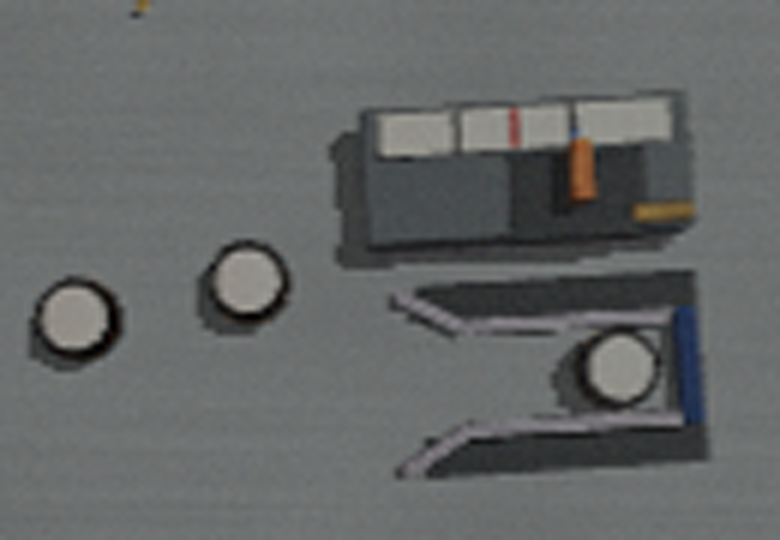

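The crop shows the discs at crop px (75,316), (247,281) and (621,367), the rail kinks at (463,328)/(470,428), the blue stop at x≈685 and the housing top corners. I'll fit the rig pose from these.

```bash
cat > fit.py <<'E'
from h import *
from scipy.optimize import least_squares
P=lambda x,y:((x+.5)/6-.5+200,(y+.5)/6-.5+170)
corr=[((362,110),(140,30,60)),((686,92),(140,-140,60)),((368,246),(70,30,60)),((463,328),(25,-18,16)),((470,428),(-25,-18,16)),((674,310),(27,-130,16)),((684,418),(-27,-130,16)),((395,298),(44,17,16)),((403,472),(-44,17,16))]
def w(p,q):
    c,s=np.cos(p[2]),np.sin(p[2]);return np.array([p[0]+c*q[0]-s*q[1],p[1]+s*q[0]+c*q[1],q[2]])
def r(p): return np.concatenate([np.array(proj("top",w(p,q)))-P(*a) for a,q in corr])
s=least_squares(r,[400,-50,0],loss="soft_l1")
p=s.x;print(p[:2],np.degrees(p[2]));print(np.round(r(p).reshape(-1,2),1).tolist())
def inv(p,v):
    c,s_=np.cos(p[2]),np.sin(p[2]);d=v[:2]-p[:2];return np.array([c*d[0]+s_*d[1],-s_*d[0]+c*d[1]])
f=cv2.imread("pics/top0.png")
for n,(x,y) in dict(a=(75,316),b=(247,281),s0=(621,367)).items():
    u,v=P(x,y);u0,v0=int(u)-9,int(v)-9
    g=f[v0:v0+19,u0:u0+19].min(2).astype(float);m=np.clip(g-130,0,60)
    yy,xx=np.mgrid[:19,:19];u,v=u0+(m*xx).sum()/m.sum(),v0+(m*yy).sum()/m.sum()
    W=ray("top",u,v,50);print(n,u,v,W.round(1),"rig",inv(p,W).round(1), "area mm2",(m.sum()/60)*(1230/395)**2)
for n,a,z in (("red",(515,128),60),("tabtop",(582,142),102),("point",(574,130),62)):
    W=ray("top",*P(*a),z);print(n,W.round(1),inv(p,W).round(1))
E
python3 fit.py
```

```text
[476.19008201 -21.80037283] 3244.080289907715
[[-0.5, 0.1], [0.3, -0.3], [-0.1, -0.0], [0.1, 0.5], [-0.1, -0.3], [0.1, 0.7], [-0.3, -0.1], [0.0, 0.2], [0.4, -0.9]]
a 212.15643564356435 222.32079207920793 [506.7 163.1  50. ] rig [ 43.6 182.2] area mm2 81.61240185867649
b 240.97969543147207 216.06260575296108 [526.9  74.3  50. ] rig [57.4 92.3] area mm2 95.51075148213428
s0 302.9693548387097 230.60645161290321 [ 484.1 -117.2   50. ] rig [  1.1 -95.8] area mm2 100.1974042621375
red [605.4 -62.3  60. ] [126.  -49.6]
tabtop [593.5 -93.1 102. ] [112.  -79.5]
point [604.4 -92.6  62. ] [122.9 -79.7]
```

```bash
cat >> h.py <<'E'
RIG=np.array([476.2,-21.8]);YAW=np.radians(4.08)
C=np.array([[np.cos(YAW),-np.sin(YAW)],[np.sin(YAW),np.cos(YAW)]])
def plan(x,y,z,ang):  # rig x,y ; world z ; tool x heading in rig degrees
    s=robot.observe();R=s["orientation"];t=s["tcp_pos"]
    w=np.r_[RIG+C@[x,y],z];d=R.T@(w-t)
    cur=np.degrees(np.arctan2(R[1,0],R[0,0])-YAW)
    dz=(ang-cur+180)%360-180
    print("t %.2f rig"%s["clock"],(C.T@(t[:2]-RIG)).round(1),"z",t[2].round(1),"head %.1f"%cur,"-> shift m",(d/1000).round(4),"turn",np.radians(-dz).round(4),"F",s["force"].round(1),"gap",s["finger_gap"].round(1),"j",s["joint_positions"].round(0))
E
python3 -c "
from h import *
import math
plan(57.4+.772*55,92.3+.636*55,150,math.degrees(math.atan2(.636,.772)))"
```

```text
Traceback (most recent call last):
  File "h.py", line 17, in plan
    print("t %.2f rig"%s["clock"],(C.T@(t[:2]-RIG)).round(1),"z",t[2].round(1),"head %.1f"%cur,"-> shift m",(d/1000).round(4),"turn",np.radians(-dz).round(4),"F",s["force"].round(1),"gap",s["finger_gap"].round(1),"j",s["joint_positions"].round(0))
                                                                                                                                                                                            ^^^^^^^^^^^^^^^^^^^^^
AttributeError: 'float' object has no attribute 'round'
```

```bash
sed -i 's/s\["finger_gap"\].round(1)/round(float(s["finger_gap"]),1)/' h.py
python3 -c "
from h import *
import math
plan(57.4+.772*55,92.3+.636*55,150,math.degrees(math.atan2(.636,.772)))"
```

```text
t 0.10 rig [-273.2  594.1] z 218.7 head 159.6 -> shift m [-0.5124 -0.3074  0.0691] turn 2.0965 F [ 0.3  0.  -0.6] gap 93.9 j [67. 16. 86. -0. 78. -7.]
```

Call:
apply_moves:
  targets:
    - [[-0.512, -0.307, 0.069, 0, 0, 2.097], [-0.512, -0.307, 0.069, 0, 0, 2.097], [-0.512, -0.307, 0.069, 0, 0, 2.097], [-0.512, -0.307, 0.069, 0, 0, 2.097], [-0.512, -0.307, 0.069, 0, 0, 2.097], [-0.512, -0.307, 0.069, 0, 0, 2.097], [-0.512, -0.307, 0.069, 0, 0, 2.097], [-0.512, -0.307, 0.069, 0, 0, 2.097], [-0.512, -0.307, 0.069, 0, 0, 2.097], [-0.512, -0.307, 0.069, 0, 0, 2.097]]
  gripper: 0.026

```text
clock: 0.93
tcp_pos: [443.2, 246.0, 171.2]
orientation: [[-0.03, 1.0, -0.0], [1.0, 0.03, 0.0], [0.0, -0.0, -1.0]]
force: [1.5, 0.6, -0.1]
finger_gap: 30.6
grasp_force: 0.0
```

```bash
python3 -c "
from h import *
plan(57.4+.772*55,92.3+.636*55,150,39.48)"
```

```text
t 0.93 rig [-13.9 269.5] z 171.2 head 87.6 -> shift m [-0.1374  0.1195  0.0212] turn 0.8402 F [ 1.5  0.6 -0.1] gap 30.6 j [21. 12. 99.  0. 69. 19.]
```

Call:
apply_moves:
  targets:
    - [[-0.137, 0.12, 0.021, 0, 0, 0.84], [-0.137, 0.12, 0.021, 0, 0, 0.84], [-0.137, 0.12, 0.021, 0, 0, 0.84], [-0.137, 0.12, 0.021, 0, 0, 0.84], [-0.137, 0.12, 0.021, 0, 0, 0.84], [-0.137, 0.12, 0.021, 0, 0, 0.84], [-0.137, 0.12, 0.021, 0, 0, 0.84], [-0.137, 0.12, 0.021, 0, 0, 0.84], [-0.137, 0.12, 0.021, 0, 0, 0.84]]

```text
clock: 1.68
tcp_pos: [567.0, 115.1, 150.2]
orientation: [[0.719, 0.695, -0.001], [0.695, -0.719, 0.0], [-0.001, -0.001, -1.0]]
force: [-0.4, 0.5, 0.6]
finger_gap: 26.0
grasp_force: 0.0
```

Run:
```python
from h import *
plan(57.4+.772*55,92.3+.636*55,34,39.48)
f=robot.grab_frame("wrist");cv2.imwrite("pics/w1.png",f)
```

```text
t 1.68 rig [100.3 130.1] z 150.2 head 40.0 -> shift m [-0.0021  0.002   0.1162] turn 0.0087 F [-0.4  0.5  0.6] gap 26.0 j [ 5. 19. 92.  0. 69. 51.]
```

View pics/w1.png

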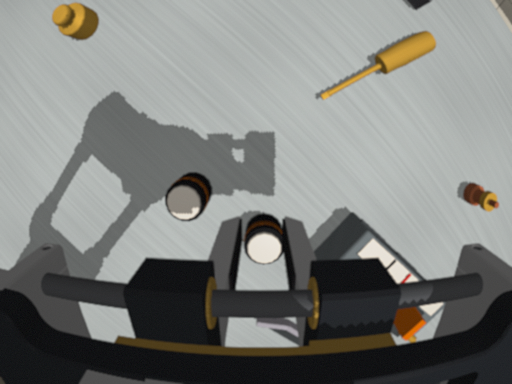

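The wrist view shows the near sensor's disc at (265,246), lined up between the fingertips, the other disc at (185,201), and the rig at lower right. I'll cross-check both positions.

```bash
cat >> h.py <<'E'
def wray(u,v,z):
    c=robot.get_calibration("wrist");T=np.array(c["T"]);a=np.array([(u-c["cx"])/c["fx"],(v-c["cy"])/c["fy"]]);r=np.hypot(*a)
    k=np.sin(r)/r;d=T[:3,:3]@np.array([a[0]*k,-a[1]*k,-np.cos(r)]);o=T[:3,3];W=o+d*(z-o[2])/d[2]
    return (C.T@(W[:2]-RIG)).round(1)
E
python3 -c "
from h import *
print(wray(265,246,50),wray(185,201,50),'red',wray(405,281,60))"
```

```text
[60.7 93.3] [ 47.  182.1] red [126.7 -54.2]
```

Call:
apply_moves:
  targets:
    - [[-0.001, 0.001, 0.04, 0, 0, 0], [-0.001, 0.001, 0.08, 0, 0, 0], [-0.001, 0.001, 0.11, 0, 0, 0], [-0.001, 0.001, 0.116, 0, 0, 0], [-0.015, 0.001, 0.116, 0, 0, 0], [-0.024, 0.001, 0.116, 0, 0, 0], [-0.029, 0.001, 0.116, 0, 0, 0], [-0.034, 0.001, 0.116, 0, 0, 0], [-0.039, 0.001, 0.116, 0, 0, 0], [-0.044, 0.001, 0.116, 0, 0, 0]]

```text
clock: 2.57
tcp_pos: [537.5, 84.1, 35.9]
orientation: [[0.72, 0.694, 0.004], [0.694, -0.72, 0.001], [0.003, 0.002, -1.0]]
force: [1.6, 0.1, 1.7]
finger_gap: 26.0
grasp_force: 0.9
```

```bash
cat >> h.py <<'E'
def discs(n="top"): # white disc centres near expected z=50, rig mm
    f=robot.grab_frame(n);m=(f.min(2)>125).astype(np.uint8)
    k,_,st,ce=cv2.connectedComponentsWithStats(m)
    for i in range(1,k):
        if 20<st[i,4]<140:
            q=(C.T@(ray(n,*ce[i],50)[:2]-RIG)).round(1)
            if -60<q[0]<90 and -140<q[1]<250: print("disc",q,"area",st[i,4])
    return f
E
python3 -c "
from h import *
plan(18.8,60.7,34,40);discs()"
```

```text
t 2.57 rig [ 68.7 101.2] z 35.9 head 39.8 -> shift m [-0.0643 -0.0009  0.0017] turn -0.0026 F [1.6 0.1 1.7] gap 26.0 j [  2.  23. 105.   0.  52.  48.]
disc [  0.6 -96.6] area 77
```

Call:
apply_moves:
  targets:
    - [[-0.006, 0, 0.001, 0, 0, 0], [-0.013, 0, 0.001, 0, 0, 0], [-0.02, 0, 0.001, 0, 0, 0], [-0.027, 0, 0.001, 0, 0, 0], [-0.034, 0, 0.001, 0, 0, 0], [-0.041, 0, 0.001, 0, 0, 0], [-0.048, 0, 0.001, 0, 0, 0], [-0.055, 0, 0.001, 0, 0, 0], [-0.06, 0, 0.001, 0, 0, 0], [-0.064, 0, 0.001, 0, 0, 0]]

```text
clock: 3.45
tcp_pos: [489.5, 39.1, 33.6]
orientation: [[0.72, 0.694, -0.0], [0.694, -0.72, 0.0], [-0.0, -0.0, -1.0]]
force: [0.7, 2.4, 1.8]
finger_gap: 26.1
grasp_force: 1.7
```

```bash
python3 -c "
from h import *
plan(18.8+.766*20,60.7+.643*20,35,40)"
```

```text
t 3.45 rig [17.6 59.8] z 33.6 head 39.8 -> shift m [ 0.0214  0.     -0.0014] turn -0.003 F [0.7 2.4 1.8] gap 26.1 j [ -4.  19. 112.   0.  49.  43.]
```

Call:
apply_moves:
  targets:
    - [[0.012, 0, -0.001, 0, 0, 0], [0.026, 0, -0.001, 0, 0, 0], [0.026, -0.01, -0.001, 0, 0, -0.12], [0.02, -0.02, -0.001, 0, 0, -0.24], [0.014, -0.028, -0.001, 0, 0, -0.36], [0.006, -0.034, -0.001, 0, 0, -0.48], [0.006, -0.034, -0.001, 0, 0, -0.6], [0.006, -0.034, -0.001, 0, 0, -0.72], [0.006, -0.034, -0.001, 0, 0, -0.84], [0.006, -0.034, -0.001, 0, 0, -0.876]]

```text
clock: 4.28
tcp_pos: [471.4, 69.1, 34.2]
orientation: [[-0.078, 0.997, -0.001], [0.997, 0.078, -0.0], [-0.0, -0.001, -1.0]]
force: [-0.9, -0.6, -0.6]
finger_gap: 26.1
grasp_force: 0.0
```

```bash
python3 -c "
from h import *
plan(0,69,34,90);f=robot.grab_frame('wrist');cv2.imwrite('pics/w2.png',f);discs()"
```

```text
t 4.28 rig [ 1.7 91.1] z 34.2 head 90.4 -> shift m [-0.022  -0.0018  0.0002] turn 0.0065 F [-0.9 -0.6 -0.6] gap 26.1 j [ -0.  18. 113.  -0.  49.  -4.]
disc [  0.7 -96.1] area 74
```

View pics/w2.png

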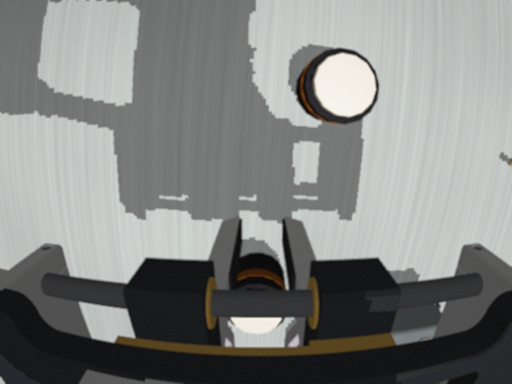

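Sensor_b sits centred between the fingers (258,320), upright; the other is at (345,85).

Call:
apply_moves:
  targets:
    - [[-0.009, -0.002, 0, 0, 0, 0.007], [-0.016, -0.002, 0, 0, 0, 0.007], [-0.021, -0.002, 0, 0, 0, 0.007], [-0.026, -0.002, 0, 0, 0, 0.007], [-0.033, -0.002, 0, 0, 0, 0.007], [-0.04, -0.002, 0, 0, 0, 0.007], [-0.047, -0.002, 0, 0, 0, 0.007], [-0.054, -0.002, 0, 0, 0, 0.007], [-0.061, -0.002, 0, 0, 0, 0.007], [-0.068, -0.002, 0, 0, 0, 0.007]]

```text
clock: 5.22
tcp_pos: [473.9, -0.5, 34.6]
orientation: [[-0.065, 0.998, 0.0], [0.998, 0.065, 0.0], [0.0, 0.0, -1.0]]
force: [-0.5, 0.6, -0.5]
finger_gap: 26.1
grasp_force: 0.4
```

```bash
python3 -c "
from h import *
plan(0,-38,34,90)"
```

```text
t 5.22 rig [-0.8 21.4] z 34.6 head 89.6 -> shift m [-0.0594  0.0012  0.0006] turn -0.0065 F [-0.5  0.6 -0.5] gap 26.1 j [ -8.  18. 114.   0.  48. -12.]
```

Call:
apply_moves:
  targets:
    - [[-0.006, 0.001, 0, 0, 0, -0.006], [-0.012, 0.001, 0, 0, 0, -0.006], [-0.018, 0.001, 0, 0, 0, -0.006], [-0.024, 0.001, 0, 0, 0, -0.006], [-0.03, 0.001, 0, 0, 0, -0.006], [-0.036, 0.001, 0, 0, 0, -0.006], [-0.042, 0.001, 0, 0, 0, -0.006], [-0.048, 0.001, 0, 0, 0, -0.006], [-0.054, 0.001, 0, 0, 0, -0.006], [-0.058, 0.001, 0, 0, 0, -0.006]]

```text
clock: 6.05
tcp_pos: [478.6, -58.1, 34.6]
orientation: [[-0.07, 0.998, -0.0], [0.998, 0.07, 0.0], [0.0, -0.0, -1.0]]
force: [0.0, 1.7, 0.5]
finger_gap: 25.9
grasp_force: 0.8
```

```bash
python3 -c "
from h import *
plan(0,10,34,90);f=discs();cv2.imwrite('pics/t2.png',f)"
```

```text
t 6.05 rig [ -0.2 -36.3] z 34.6 head 90.0 -> shift m [0.0463 0.0002 0.0006] turn -0.0007 F [0.  1.7 0.5] gap 25.9 j [-15.  19. 113.   0.  49. -19.]
disc [ 43.2 183. ] area 75
```

```bash
python3 -c "
from h import *
plan(63,231,34,69.8)"
```

```text
t 6.10 rig [ -0.1 -36.9] z 34.6 head 90.0 -> shift m [0.2679 0.0629 0.0005] turn 0.3519 F [-1.1 -0.2 -0.9] gap 26.0 j [-15.  19. 113.  -0.  49. -19.]
```

Call:
apply_moves:
  targets:
    - [[0.02, 0, 0, 0, 0, 0], [0.04, 0, -0.01, 0, 0, 0], [0.065, 0, -0.04, 0, 0, 0.05], [0.095, 0.01, -0.07, 0, 0, 0.1], [0.13, 0.02, -0.08, 0, 0, 0.2], [0.168, 0.03, -0.08, 0, 0, 0.3], [0.205, 0.045, -0.08, 0, 0, 0.352], [0.242, 0.058, -0.08, 0, 0, 0.352], [0.268, 0.063, -0.08, 0, 0, 0.352], [0.268, 0.063, -0.08, 0, 0, 0.352]]

```text
clock: 6.93
tcp_pos: [523.8, 219.1, 114.7]
orientation: [[0.273, 0.962, 0.002], [0.962, -0.273, 0.003], [0.003, 0.001, -1.0]]
force: [0.3, -0.4, 0.1]
finger_gap: 25.9
grasp_force: 0.0
```

```bash
python3 -c "
from h import *
plan(63,231,34,69.8);f=discs();cv2.imwrite('pics/t3.png',cv2.resize(f[160:260,180:340],None,fx=5,fy=5,interpolation=cv2.INTER_CUBIC))"
```

```text
t 6.93 rig [ 64.6 236.9] z 114.7 head 70.1 -> shift m [-0.0063  0.0004  0.0807] turn 0.0046 F [ 0.3 -0.4  0.1] gap 25.9 j [16. 20. 97.  0. 64. 31.]
disc [ 43.1 182.7] area 78
disc [ -0.7 -60.2] area 79
disc [   0.6 -102.2] area 77
```

View pics/t3.png

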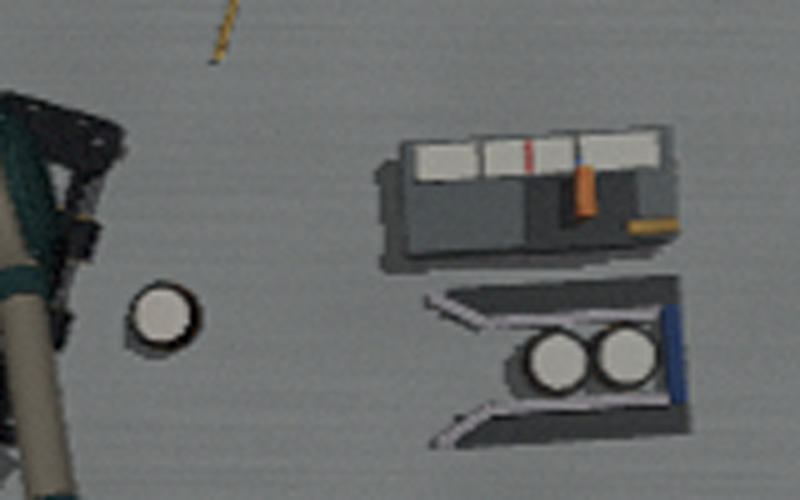

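Two sensors are in the lane on the centre line (crop (558,360), (626,355)); the third stands at (163,315) untouched. Next, push it.

Call:
apply_moves:
  targets:
    - [[0, 0, 0.035, 0, 0, 0], [0, 0, 0.07, 0, 0, 0], [0, 0, 0.08, 0, 0, 0], [-0.012, 0, 0.08, 0, 0, 0], [-0.024, 0, 0.08, 0, 0, 0], [-0.03, 0, 0.08, 0, 0, 0], [-0.035, 0, 0.08, 0, 0, 0], [-0.04, 0, 0.08, 0, 0, 0], [-0.047, 0, 0.08, 0, 0, 0], [-0.054, 0, 0.08, 0, 0, 0]]

```text
clock: 7.82
tcp_pos: [508.2, 162.1, 35.6]
orientation: [[0.277, 0.961, 0.003], [0.961, -0.277, 0.001], [0.001, 0.002, -1.0]]
force: [0.4, 1.5, 0.6]
finger_gap: 26.1
grasp_force: 0.9
```

Call:
apply_moves:
  targets:
    - [[-0.007, 0, 0, 0, 0, 0], [-0.015, 0, 0, 0, 0, 0], [-0.023, 0, 0, 0, 0, 0], [-0.031, 0, 0, 0, 0, 0], [-0.039, 0, 0, 0, 0, 0], [-0.047, 0, 0, 0, 0, 0], [-0.055, 0, 0, 0, 0, 0], [-0.063, 0, 0, 0, 0, 0], [-0.071, 0, 0, 0, 0, 0], [-0.078, 0, 0, 0, 0, 0]]

```text
clock: 8.65
tcp_pos: [485.6, 86.7, 34.7]
orientation: [[0.278, 0.961, 0.0], [0.961, -0.278, 0.0], [0.0, 0.0, -1.0]]
force: [1.1, 3.8, 2.9]
finger_gap: 26.1
grasp_force: 2.6
```

```bash
python3 -c "
from h import *
plan(8.5,83,34,70.1)"
```

```text
t 8.65 rig [ 17.1 107.6] z 34.7 head 69.8 -> shift m [-0.026   0.0004  0.0007] turn -0.0052 F [1.1 3.8 2.9] gap 26.1 j [  2.  19. 111.   0.  49.  18.]
```

Call:
apply_moves:
  targets:
    - [[-0.007, 0, 0, 0, 0, 0], [-0.014, 0, 0, 0, 0, 0], [-0.02, 0, 0, 0, 0, 0], [-0.026, 0, 0, 0, 0, 0], [-0.018, 0, 0, 0, 0, 0], [-0.008, 0, 0, 0, 0, 0], [-0.008, -0.006, 0, 0, 0, -0.12], [-0.01, -0.012, 0, 0, 0, -0.24], [-0.01, -0.0145, 0, 0, 0, -0.352], [-0.01, -0.0145, 0, 0, 0, -0.352]]

```text
clock: 9.48
tcp_pos: [467.5, 82.5, 33.9]
orientation: [[-0.074, 0.997, -0.003], [0.997, 0.074, -0.001], [-0.0, -0.003, -1.0]]
force: [0.1, -0.8, -1.1]
finger_gap: 25.7
grasp_force: 0.0
```

```bash
python3 -c "
from h import *
plan(0,0,34,90);discs();f=robot.grab_frame('wrist');cv2.imwrite('pics/w4.png',f)"
```

```text
t 9.48 rig [ -1.3 104.7] z 33.9 head 90.2 -> shift m [-1.047e-01  9.000e-04 -1.000e-04] turn 0.0032 F [ 0.1 -0.8 -1.1] gap 25.7 j [  2.  18. 113.  -0.  49.  -3.]
disc [ -0.5 -60.1] area 78
disc [   0.6 -102. ] area 76
```

View pics/w4.png

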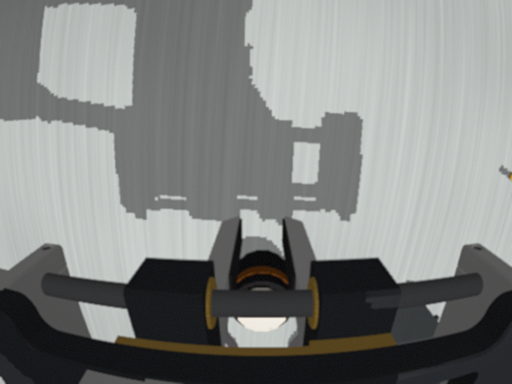

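The third sensor is centred between the fingers at (262,318). Push it straight in.

Call:
apply_moves:
  targets:
    - [[-0.009, 0.001, 0, 0, 0, 0.003], [-0.014, 0.001, 0, 0, 0, 0.003], [-0.019, 0.001, 0, 0, 0, 0.003], [-0.025, 0.001, 0, 0, 0, 0.003], [-0.032, 0.001, 0, 0, 0, 0.003], [-0.039, 0.001, 0, 0, 0, 0.003], [-0.046, 0.001, 0, 0, 0, 0.003], [-0.053, 0.001, 0, 0, 0, 0.003], [-0.06, 0.001, 0, 0, 0, 0.003], [-0.067, 0.001, 0, 0, 0, 0.003]]

```text
clock: 10.42
tcp_pos: [475.0, 14.3, 34.6]
orientation: [[-0.068, 0.998, 0.0], [0.998, 0.068, 0.0], [0.0, 0.0, -1.0]]
force: [-0.5, 0.8, 0.2]
finger_gap: 25.9
grasp_force: 0.7
```

Call:
apply_moves:
  targets:
    - [[-0.006, 0, 0, 0, 0, 0], [-0.012, 0, 0, 0, 0, 0], [-0.018, 0, 0, 0, 0, 0], [-0.023, 0, 0, 0, 0, 0], [-0.027, 0, 0, 0, 0, 0], [-0.03, 0, 0, 0, 0, 0], [-0.033, 0, 0, 0, 0, 0]]

```text
clock: 11.0
tcp_pos: [477.1, -17.9, 34.6]
orientation: [[-0.068, 0.998, -0.0], [0.998, 0.068, 0.001], [0.001, -0.0, -1.0]]
force: [0.1, 2.9, -0.3]
finger_gap: 26.0
grasp_force: 1.3
```

```bash
python3 -c "
from h import *
plan(0,-1,34,90)"
```

```text
t 11.00 rig [1.1 3.8] z 34.6 head 89.8 -> shift m [-0.0049 -0.0011  0.0006] turn -0.0035 F [ 0.1  2.9 -0.3] gap 26.0 j [-11.  18. 113.   0.  49. -14.]
```

Call:
apply_moves:
  targets:
    - [[-0.002, -0.001, 0, 0, 0, 0], [-0.004, -0.001, 0, 0, 0, 0], [-0.005, -0.001, 0, 0, 0, 0], [-0.005, -0.001, 0, 0, 0, 0]]

```text
clock: 11.33
tcp_pos: [476.2, -22.8, 34.6]
orientation: [[-0.068, 0.998, -0.0], [0.998, 0.068, 0.0], [0.0, -0.0, -1.0]]
force: [-0.1, 2.8, -0.7]
finger_gap: 26.0
grasp_force: 1.1
```

Call:
apply_moves:
  targets:
    - [[-0.001, 0, 0, 0, 0, 0], [-0.001, 0, 0, 0, 0, 0], [0.01, 0, 0, 0, 0, 0], [0.03, 0, -0.01, 0, 0, 0], [0.05, 0, -0.04, 0, 0, 0], [0.05, 0, -0.08, 0, 0, 0], [0.05, 0, -0.12, 0, 0, 0], [0.05, 0, -0.14, 0, 0, 0], [0.08, 0, -0.14, 0, 0, 0], [0.11, 0, -0.14, 0, 0, 0]]

```text
clock: 12.17
tcp_pos: [470.9, 86.5, 177.0]
orientation: [[-0.065, 0.998, 0.006], [0.998, 0.065, -0.002], [-0.002, 0.006, -1.0]]
force: [1.0, -0.1, -0.6]
finger_gap: 25.8
grasp_force: 0.0
```

```bash
python3 -c "
from h import *
plan(97,-80,150,180);discs()
f=robot.grab_frame('scene');cv2.imwrite('pics/s5.png',cv2.resize(f[160:260,160:290],None,fx=6,fy=6,interpolation=cv2.INTER_CUBIC))"
```

```text
t 12.17 rig [  2.4 108.5] z 177.0 head 89.7 -> shift m [-0.1878  0.0956  0.028 ] turn -1.5767 F [ 1.  -0.1 -0.6] gap 25.8 j [  2.   9. 102.  -0.  69.  -2.]
disc [ -1.6 -66.6] area 78
disc [   0.2 -108.4] area 77
disc [ -0.8 -25. ] area 77
```

View pics/s5.png

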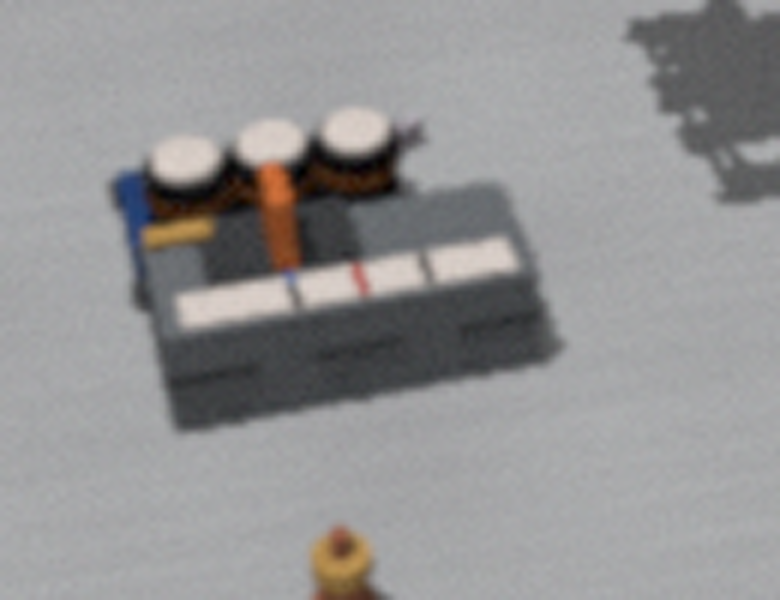

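All three stand closed up on the centre line (y = -25, -67, -108). The tab top is near crop (278,182) and the shutter is shut. I'll measure the tab and move above it.

```bash
python3 -c "
from h import *
P=lambda x,y:((x+.5)/6-.5+160,(y+.5)/6-.5+160)
for n,a,z in(('tabc',(278,182),102),('tabfar',(276,166),102),('tabbase',(287,268),63),('red',(361,278),60),('stripL',(145,238),64),('stripR',(213,232),64)):
    print(n,(C.T@(ray('scene',*P(*a),z)[:2]-RIG)).round(1))
plan(97,-80,150,0)"
```

```text
tabc [102.9 -80.6]
tabfar [ 91.4 -79.3]
tabbase [115.1 -81.4]
red [127.1 -50.8]
stripL [  78.6 -138.9]
stripR [  82.6 -108.9]
t 12.27 rig [  0.7 111.8] z 175.4 head 90.0 -> shift m [-0.1918  0.0962  0.0255] turn 1.5713 F [-0.5 -0.2  0.5] gap 26.0 j [  2.   9. 102.   0.  69.  -2.]
```

Call:
apply_moves:
  targets:
    - [[-0.192, 0.099, 0.025, 0, 0, 1.571], [-0.192, 0.099, 0.025, 0, 0, 1.571], [-0.192, 0.099, 0.025, 0, 0, 1.571], [-0.192, 0.099, 0.025, 0, 0, 1.571], [-0.192, 0.099, 0.025, 0, 0, 1.571], [-0.192, 0.099, 0.025, 0, 0, 1.571], [-0.192, 0.099, 0.025, 0, 0, 1.571], [-0.192, 0.099, 0.025, 0, 0, 1.571], [-0.192, 0.099, 0.025, 0, 0, 1.571], [-0.192, 0.099, 0.025, 0, 0, 1.571]]
  gripper: 0.04
  squeeze: 25

```text
clock: 13.1
tcp_pos: [580.6, -99.2, 149.1]
orientation: [[0.928, 0.373, -0.001], [0.373, -0.928, -0.002], [-0.001, 0.001, -1.0]]
force: [0.1, 0.5, 0.4]
finger_gap: 39.9
grasp_force: 0.0
```

```bash
python3 -c "
from h import *
plan(100,-80,150,0)"
```

```text
t 13.10 rig [ 98.7 -84.7] z 149.1 head 17.8 -> shift m [ 0.0027 -0.004  -0.001 ] turn 0.3111 F [0.1 0.5 0.4] gap 39.9 j [-16.  20.  91.  -0.  69.  52.]
```

Call:
apply_moves:
  targets:
    - [[0, 0, 0, 0, 0, 0.311], [0, 0, 0, 0, 0, 0.311], [0, 0, 0, 0, 0, 0.311], [0, 0, 0, 0, 0, 0.311]]

```text
clock: 13.43
tcp_pos: [580.7, -98.8, 149.3]
orientation: [[0.997, 0.077, -0.001], [0.077, -0.997, -0.001], [-0.001, 0.001, -1.0]]
force: [-0.3, -0.8, -0.1]
finger_gap: 40.1
grasp_force: 0.0
```

```bash
python3 -c "
from h import *
plan(100,-80,86,0);f=robot.grab_frame('wrist');cv2.imwrite('pics/w6.png',f)"
```

```text
t 13.43 rig [ 98.7 -84.2] z 149.3 head 0.3 -> shift m [ 0.0014 -0.0043  0.0633] turn 0.0059 F [-0.3 -0.8 -0.1] gap 40.1 j [-16.  20.  91.  -0.  69.  69.]
```

View pics/w6.png

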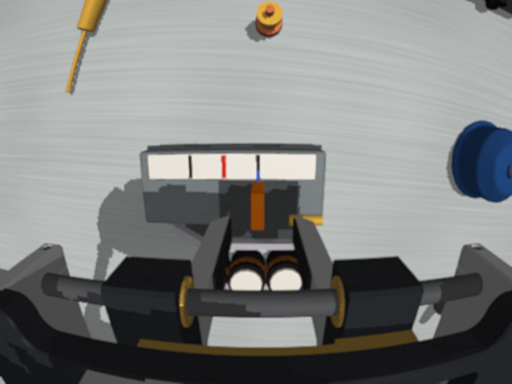

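The tab (258,205) sits between the open fingers, with the pointer on the black shut mark. Descend, then pinch.

Call:
apply_moves:
  targets:
    - [[0.001, -0.004, 0, 0, 0, 0.005], [0.001, -0.004, 0.03, 0, 0, 0.005], [0.001, -0.004, 0.055, 0, 0, 0.005], [0.001, -0.004, 0.063, 0, 0, 0.005], [0.001, -0.004, 0.063, 0, 0, 0.005]]

```text
clock: 13.9
tcp_pos: [579.6, -93.3, 84.3]
orientation: [[0.997, 0.074, -0.005], [0.074, -0.997, 0.001], [-0.005, -0.002, -1.0]]
force: [-0.8, 0.1, 1.1]
finger_gap: 40.0
grasp_force: 0.0
```

Call:
apply_moves:
  targets:
    - [[0, 0, 0, 0, 0, 0], [0, 0, 0, 0, 0, 0], [0, 0, 0, 0, 0, 0], [0, 0, 0, 0, 0, 0], [0, 0, 0, 0, 0, 0], [0, 0, 0, 0, 0, 0], [0, 0, 0, 0, 0, 0], [0, 0, 0, 0, 0, 0]]
  gripper: 0.0
  squeeze: 30

```text
clock: 14.57
tcp_pos: [582.3, -95.2, 87.7]
orientation: [[0.997, 0.073, 0.002], [0.073, -0.997, -0.002], [0.002, 0.002, -1.0]]
force: [-0.6, -4.8, 5.1]
finger_gap: 9.6
grasp_force: 30.0
```

```bash
python3 -c "
from h import *
plan(100,-50,86,0)"
```

```text
t 14.57 rig [100.6 -80.8] z 87.7 head 0.1 -> shift m [-0.0006 -0.0308  0.0016] turn 0.0018 F [-0.6 -4.8  5.1] gap 9.6 j [-16.  23.  96.  -0.  61.  70.]
```

Call:
apply_moves:
  targets:
    - [[0, -0.003, 0, 0, 0, 0], [0, -0.006, 0, 0, 0, 0], [0, -0.009, 0, 0, 0, 0], [0, -0.012, 0, 0, 0, 0], [0, -0.015, 0, 0, 0, 0], [0, -0.018, 0, 0, 0, 0], [0, -0.021, 0, 0, 0, 0], [0, -0.024, 0, 0, 0, 0], [0, -0.027, 0, 0, 0, 0], [0, -0.03, 0, 0, 0, 0]]

```text
clock: 15.4
tcp_pos: [580.3, -67.0, 87.7]
orientation: [[0.997, 0.074, 0.002], [0.074, -0.997, -0.006], [0.002, 0.006, -1.0]]
force: [0.1, -8.5, 4.6]
finger_gap: 9.9
grasp_force: 30.0
```

Call:
apply_moves:
  targets:
    - [[0, 0, 0, 0, 0, 0], [0, 0, 0, 0, 0, 0], [0, 0, 0, 0, 0, 0], [0, 0, 0, 0, 0, 0], [0, 0, 0, 0, 0, 0], [0, 0, 0, 0, 0, 0], [0, 0, 0, 0, 0, 0], [0, 0, 0, 0, 0, 0]]

```text
clock: 16.07
tcp_pos: [580.3, -67.0, 87.7]
orientation: [[0.997, 0.074, 0.002], [0.074, -0.997, -0.005], [0.002, 0.005, -1.0]]
force: [-0.8, -9.7, 5.1]
finger_gap: 9.9
grasp_force: 30.0
```

```bash
python3 -c "
from h import *
plan(100,-50,86,0);f=robot.grab_frame('wrist');cv2.imwrite('pics/w7.png',cv2.resize(f[130:260,130:340],None,fx=3.5,fy=3.5,interpolation=cv2.INTER_CUBIC))"
```

```text
t 16.07 rig [100.6 -52.5] z 87.7 head 0.1 -> shift m [-0.0006 -0.0025  0.0017] turn 0.0025 F [-0.8 -9.7  5.1] gap 9.9 j [-13.  22.  96.  -0.  61.  73.]
```

View pics/w7.png

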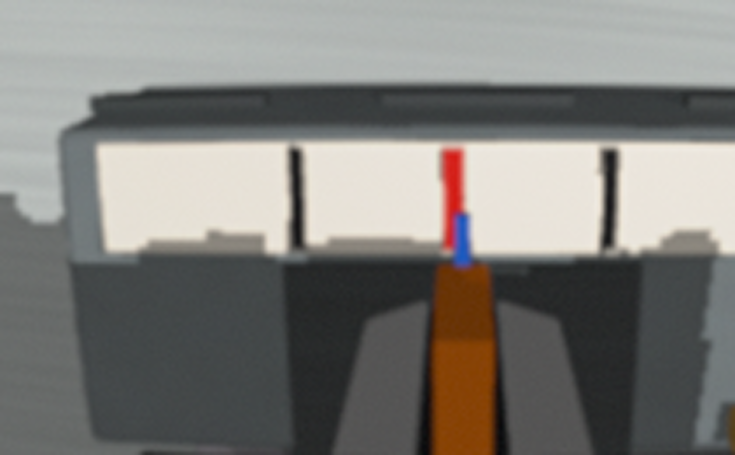

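The pointer (461) is about 1.6 mm short of the red mark (453). Nudge it and hold.

Call:
apply_moves:
  targets:
    - [[0, -0.001, 0, 0, 0, 0], [0, -0.0015, 0, 0, 0, 0], [0, -0.0015, 0, 0, 0, 0], [0, -0.0015, 0, 0, 0, 0], [0, -0.0015, 0, 0, 0, 0], [0, -0.0015, 0, 0, 0, 0], [0, -0.0015, 0, 0, 0, 0], [0, -0.0015, 0, 0, 0, 0], [0, -0.0015, 0, 0, 0, 0], [0, -0.0015, 0, 0, 0, 0]]

```text
clock: 16.95
tcp_pos: [580.2, -65.7, 87.7]
orientation: [[0.997, 0.074, 0.002], [0.074, -0.997, -0.006], [0.002, 0.006, -1.0]]
force: [-0.5, -9.7, 5.1]
finger_gap: 10.2
grasp_force: 30.0
```

```bash
python3 -c "
from h import *
plan(100,-50,86,0);discs();print(robot.finish_job())"
```

```text
t 16.95 rig [100.6 -51.1] z 87.7 head 0.1 -> shift m [-0.0006 -0.0012  0.0017] turn 0.0025 F [-0.5 -9.7  5.1] gap 10.2 j [-13.  22.  96.  -0.  61.  73.]
disc [ -1.6 -66.6] area 78
disc [   1.4 -103.7] area 48
disc [ -0.4 -25.2] area 80
the job is handed in; nothing more can be done
None
```

I handed the job in at 17.0 s of the 72 s: all three sensors stand closed up in the lane, and the shutter is pinched at about half travel against roughly 10 N of spring. The hand-in gave no verdict.

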